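# Open the push-and-turn safety jar on the lab bench

## Robot

A 7-joint arm with a two-finger parallel gripper is mounted at the origin on the work surface. World frame = base frame: x ahead of the robot, y to its left, z up, the work surface at z = 0. Lengths are in m, angles in rad, forces in N, time in s.
With the tool pointing down it reaches from about 0.4 to 0.875 m from the base axis. Payload 19.3 kg.
Tool frame: the origin (TCP) lies where the fingers leave the gripper's body, on its centre line; the fingertips stand bot.tip_reach ahead of it and the grasp point (between the pads) lies 54 mm ahead of it (bot.tip_reach is the distance from the TCP to the fingertips, in m); z points along the fingers, y is the line along which they close (so a half turn about z gives the same grasp; the last joint's range is limited). The gripper opens to 85 mm and grips with 20 to 120 N. Pads are 22 mm wide; open, the fingers measure 114 mm over their backs; the gripper's body (76 mm by 85 mm) begins 54 mm behind the grasp point. The pads swing forward as they close: fully open they stand 13 mm farther back than shut.
Start: joints at [1.262, 0.521, -0.036, 1.599, 0.021, 1.021, -0.113], TCP at [0.148, -0.607, 0.304] pointing down, gripper open.
Joint ranges: [-2.91, 2.91], [-0.3, 2.13], [-1.5, 1.42], [0.17, 2.43], [-1.26, 4.41], [0.16, 1.93], [-2.52, 2.52]. Speed limits (rad/s): [1.89, 1.89, 2.39, 2.39, 3.01, 3.01, 3.01].

## Interface

Orientations are given as [roll, pitch, yaw] about the fixed x, y, z axes, in that order (R = Rz(yaw) Ry(pitch) Rx(roll)).
In Python, from workcell import bot gives the robot as it stands. The module is installed in compiled form; this text tells all that it offers.
- The arm moves only by the shell command python3 -m jog 'ROWS' [FORCE]. ROWS is JSON, a list that holds one entry, the list of rows, each a list of 7 numbers: the shift along the tool's x, y, z in mm, then the turn, a rotation vector about the tool's x, y, z in rad, then the opening, from 0 (shut) to 1 (fully open). In form: [[[tx, ty, tz, wx, wy, wz, fingers], ...]]. A call has 1 to 5 rows; each row shifts and turns the commanded pose from where the row before left it, along the tool's axes as they then stand; what a row does not reach is not made up. A row lasts 1/10 s, in which the tool goes at most 50 mm and 8.59 degrees, less where a joint would pass 70% of its speed; a pose out of reach is approached as far as the arm can. A call is refused whole if a number of a shift passes 50 or a number of a turn 0.15, either way. A call with a gripper value outside its range is refused whole. The fingers move at their own pace and stop on an object; FORCE is the grip in N (left out, the last holds). Time passes only in rows, so rows that do not move let the fingers close. It gives the time, the measured TCP pose, the force, the opening and the grip force at its end, in the units of the state.
- bot.observe(): the state, without advancing time (a new reading comes with each control period).
- bot.grab_frame(name): name is "side" or "top"; returns a dict with "img" (480x640x3 uint8, red, green, blue), "intrinsics" (3x3 intrinsics, pixels), "R" (3x3) and "t" (3): a world point X has camera coordinates R X + t. Camera axes: x right, y down, z forward; pixel columns grow to the right and rows downward; lengths in m; the calibration is good to about 2 mm. A picture is of the moment at which its call begins. There is no depth.
- bot.job_done(): hands the job in; it is judged then, once.
Trained networks look in a picture, given as the dict that the camera call returned (one of the last four; its "shot" number tells which), for a name from the list of things; names that differ only in an ending like _2 or _b are one class to them, and where a whole thing is asked for, a point or a joint stands for the part that bears it (a point fixed in the world has none). Each returns a list of dicts, best first, with "conf" (0 to 1); they miss things now and then, are a little off and sometimes report something else, mostly with a low value. They report only what shows in the picture. A call takes as long as a camera call. They do not tell look-alikes from the thing itself.
- bot.trace(query, picture): "region" (480x640 bool, what is visible of it).
- bot.spot_point(query, picture): "xyz" ([x, y, z] in m, in world coordinates, good to about 4 mm: a listed point, or the origin of a listed thing).
The state is a dict: "clock": time; "qpos": joint angles; "qd": joint speeds; "joint_efforts": joint torques, N m; "position": TCP position; "tool_rot": TCP orientation; "force": force on the tool from outside, world axes, zero at the start; "moment": the same for the moment, N m; "grip_width": finger opening in m; "finger_force": force on a finger pad.
Only numpy, scipy, OpenCV 4.12 (cv2) and the standard library are available. Lean on these libraries where they do the work, as an engineer would, in place of code of your own. Each camera call takes 0.05 s, during which the arm holds its last target. There are 200 camera calls.

## Task

Open the squat round jar that stands in the steel bottle holder: push its safety cap down firmly against the spring, keep it pressed while turning it counter-clockwise (seen from above) until it lets go and springs up, then lift it off. Set the cap down upright in the square steel tray and let go of it; do not drop it.

Things in the scene. Friction and masses are not known exactly. Their poses are not given: they have to be found in the camera images.
- jar: Jar to open: squat, round, white, 90 mm across; broadest of the three capped white containers, the only one in a bottle holder (round steel foot 116 mm across, collar 42 mm high). Does not move. Origin: centre of the holder's underside on the bench, z up. Shoulder top 100 mm, neck top 122 mm up. The other two, not to open: slim bottle 165 mm high, square bottle 120 mm high, 115 mm away or more.
- cap: The jar's ribbed round safety cap, 57 mm across, 36 mm tall (top 12 mm solid, hollow skirt below), 30 to 65 g. Origin: centre of its underside, z up its axis. Locked, its underside is 108 mm and its top 144 mm above the bench. Grip it across any diameter. A spring pushes it up with 6 N; inner lugs stop it turning or lifting until pressed. Once free it rises 5 mm and is off the neck 20 mm up.
- neck (a point): Point on the jar's axis 100 mm above the bench: the flat shoulder (62 mm across) that the cap's skirt meets when pressed 8 mm (14 N). Pressed 4 mm (10 N) or more, the cap can turn; 6 mm (12 N) is a good press. Seen from above, turned counter-clockwise by 40 degrees or more its lugs are free; a stop ends the turn at 79 degrees, so 60 is a good turn.
- tray: Shallow open square tray of plain steel, 190 x 190 mm outside, 18 mm high, walls 4 mm, floor 4 mm thick, empty; it does not move. Origin: centre of its underside, on the bench; x and y along its sides.
There are look-alikes about, which are no part of the job. Leave any green look-alike of the jar alone.

How it is judged:
By the outcome, as a careful person would: the job done as asked, in the order asked, and still so for the second after the job is handed in, with the robot touching nothing.
It also fails if it takes over 45 s, if anything falls off the work surface, if the arm or the gripper's body presses on something with over 40 N, if the wrist force passes 120 N, or if a joint passes its speed limit or range.

## Working session

There is one attempt and no reset: what is moved stays moved. The work goes in short steps, Python scripts to look and compute and a shell command to move; the robot and the scene stay as the last step left them, time stands still between calls to the robot, and variables do not carry over. Pictures are saved under pics/ and viewed, at most 10 in all, crops included, and the job is handed in when it is done.

```bash
mkdir -p pics
python3 - <<'E'
from workcell import bot
import cv2,numpy as np
s=bot.observe();print(s['position'],s['tool_rot'],s['grip_width'],bot.tip_reach)
for n in("side","top"):
    p=bot.grab_frame(n);cv2.imwrite(f"pics/{n}0.png",p["img"][:,:,::-1])
    C=-p["R"].T@p["t"];print(n,C.round(3))
    for q in("jar","cap","neck","tray"):
        for d in bot.spot_point(q,p):
            X=np.array(d["xyz"]);u=p["intrinsics"]@(p["R"]@X+p["t"]);print(q,round(d["conf"],2),X.round(3),(u[:2]/u[2]).round())
E
```

```text
[ 0.14773976 -0.60705195  0.30335833] [-3.14054431e+00  1.02765923e-04  2.38786134e-01] 0.08552154254297847 0.0726
side [-0.028  0.579  0.758]
jar 0.85 [ 0.332  0.357 -0.001] [243. 405.]
jar 0.78 [ 0.245 -0.244 -0.   ] [450. 240.]
jar 0.6 [ 0.544  0.041 -0.003] [277. 253.]
neck 0.95 [0.336 0.359 0.103] [232. 373.]
neck 0.72 [0.544 0.04  0.101] [273. 219.]
neck 0.66 [ 0.242 -0.242  0.095] [458. 210.]
tray 0.58 [0.564 0.29  0.004] [186. 314.]
top [0.255 0.041 1.09 ]
jar 0.68 [0.334 0.359 0.002] [145. 304.]
jar 0.66 [ 0.239 -0.242  0.001] [473. 356.]
jar 0.58 [0.547 0.043 0.005] [316. 191.]
cap 0.58 [0.54  0.037 0.11 ] [319. 180.]
neck 0.97 [ 0.239 -0.245  0.103] [490. 357.]
neck 0.86 [0.543 0.04  0.102] [317. 179.]
neck 0.76 [0.33  0.356 0.098] [130. 302.]
tray 0.64 [0.562 0.294 0.002] [184. 184.]
```

View pics/side0.png

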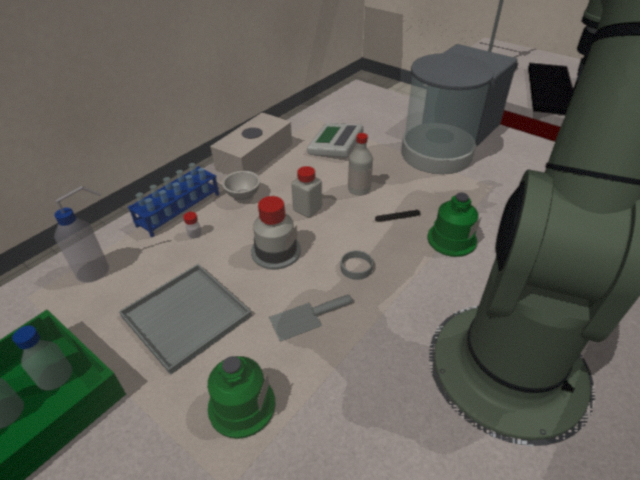

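View pics/top0.png

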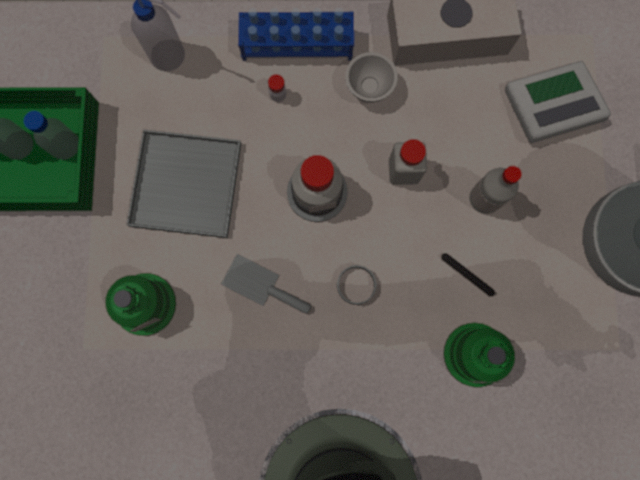

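The three candidates in the top image are the white jar with a red cap at (317,180) and the green look-alikes at (140,303) and (480,355). The jar at (317,180) fits: it is white, broad and red-capped, and stands in a steel foot. The other white containers are the square bottle at (408,160) and the slim one at (495,190), and neither has a holder. The tray is at (185,184). I'll confirm with a crop and refine the cap's position.

```bash
cat > h.py <<'E'
from workcell import bot
import cv2,numpy as np
from scipy.optimize import least_squares
def proj(p,X):
    u=(np.asarray(X)@p["R"].T+p["t"])@p["intrinsics"].T;return u[:,:2]/u[:,2:]
def red(p,X,r=28):
    i=p["img"].astype(int);m=(i[:,:,0]>90)&(i[:,:,0]>2*i[:,:,1])&(i[:,:,0]>2*i[:,:,2])
    c=proj(p,[X])[0];yy,xx=np.mgrid[:480,:640];m&=np.hypot(xx-c[0],yy-c[1])<r
    n,l,s,ce=cv2.connectedComponentsWithStats(m.astype(np.uint8));k=1+np.argmax(s[1:,4]);return ce[k],s[k]
def hullc(p,x,y,z,h=.036,r=.0285):
    a=np.linspace(0,2*np.pi,60);P=[[x+r*np.cos(t),y+r*np.sin(t),zz] for t in a for zz in(z,z+h)]
    M=cv2.moments(cv2.convexHull(proj(p,P).astype(np.float32)));return np.array([M["m10"],M["m01"]])/M["m00"],M["m00"]
E
python3 - <<'E'
from h import *
P=[bot.grab_frame(n) for n in("side","top")]
C=[]
for p in P:
    c,s=red(p,[.543,.04,.13]);C.append(c);print(c,s)
f=lambda v:np.r_[hullc(P[0],*v)[0]-C[0],hullc(P[1],*v)[0]-C[1]]
r=least_squares(f,[.543,.04,.108]);print("free z",r.x,r.fun)
r=least_squares(lambda v:f([*v,.108]),[.543,.04]);print("z fixed",r.x,r.fun,[hullc(p,*r.x,.108)[1] for p in P])
for p in P:
  for d in bot.trace("tray",p)[:1]:
    m=d["region"].astype(np.uint8);q=cv2.minAreaRect(cv2.findNonZero(m));print(d["conf"],m.sum(),q)
i=[cv2.resize(P[0]["img"][180:280,210:340],(520,400)),cv2.resize(P[1]["img"][140:240,260:320+5],(260,400))]
cv2.imwrite("pics/crop.png",np.hstack(i)[:,:,::-1])
E
```

```text
[269.55214724 208.36400818] [259 196  25  28 489]
[316.75594493 170.6057572 ] [301 156  33  31 799]
free z [0.55001123 0.04068089 0.11061667] [ 0.34955106  0.06635682 -0.10314814 -0.21782306]
z fixed [0.55122892 0.0401601 ] [ 0.20557265  0.67300035  0.20239547 -0.4513134 ] [690.6690410088049, 1058.0853062942624]
0.67 7692 ((185.6351318359375, 313.189208984375), (81.95458984375, 108.45906066894531), 54.462318420410156)
0.9 10039 ((183.26486206054688, 183.46932983398438), (104.1180419921875, 101.31568908691406), 7.431407928466797)
```

View pics/crop.png

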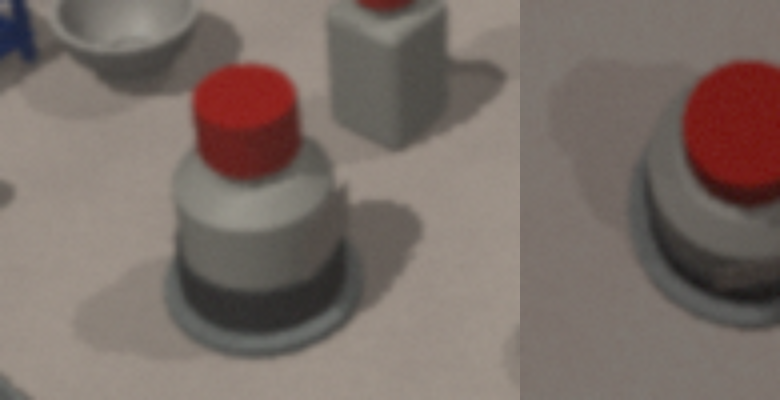

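The crop shows the broad white jar in its round steel foot with a red cap, so this is the one to open. My red mask missed the shaded skirt, so I'll loosen it.

```bash
sed -i 's/m=(i\[:,:,0\]>90).*$/m=(i[:,:,0]>55)\&(i[:,:,0]>1.6*i[:,:,1])\&(i[:,:,0]>1.6*i[:,:,2])/' h.py
python3 - <<'E'
from h import *
P=[bot.grab_frame(n) for n in("side","top")]
C=[]
for p in P:
    c,s=red(p,[.543,.04,.13],26);C.append(c);print(c,s)
f=lambda v:np.r_[hullc(P[0],*v)[0]-C[0],hullc(P[1],*v)[0]-C[1]]
r=least_squares(f,[.543,.04,.108]);print("free z",r.x,r.fun)
r=least_squares(lambda v:f([*v,.108]),[.543,.04]);print("z fixed",r.x,r.fun,[hullc(p,*r.x,.108)[1] for p in P])
E
```

```text
[271.07728707 209.62933754] [258 196  27  29 634]
[316.98404255 172.2106383 ] [301 155  33  37 940]
free z [0.54750917 0.04008168 0.10816504] [-0.0388642  -0.00250758  0.02257877  0.02227142]
z fixed [0.54757879 0.04005441] [-0.04748439  0.03820301  0.03851289  0.01128771] [692.8859836466145, 1057.4999631422106]
```

```bash
python3 -m jog '[[[34,-34,-10,0,0,0,1],[34,-34,-10,0,0,0,1],[34,-34,-10,0,0,0,1],[34,-34,-10,0,0,0,1],[34,-34,-10,0,0,0,1]]]' 40; python3 -c "
from workcell import bot
s=bot.observe();print(s['qpos'].round(3) if hasattr(s['qpos'],'round') else s['qpos'])"
```

```text
clock: 1.3
position: [0.2734, -0.4001, 0.3544]
tool_rot: [3.141, -0.0, 0.239]
force: [1.5, -0.3, 0.1]
grip_width: 0.0852
finger_force: 0.0
[ 0.945  0.242 -0.116  1.892  0.033  1.009 -0.517]
```

```bash
python3 -m jog '[[[34,-34,0,0,0,0,1],[34,-34,0,0,0,0,1],[34,-34,0,0,0,0,1],[34,-34,0,0,0,0,1],[34,-34,0,0,0,0,1]]]'; python3 -m jog '[[[34,-34,5,0,0,0,1],[34,-34,5,0,0,0,1],[34,-34,5,0,0,0,1],[34,-33,5,0,0,0,1],[29,-24,5,0,0,0,1]]]'; python3 -c "
from workcell import bot
s=bot.observe();print(s['qpos'],s['force'])"
```

```text
clock: 1.8
position: [0.3984, -0.1947, 0.3543]
tool_rot: [3.141, -0.001, 0.239]
force: [1.2, -1.8, 0.6]
grip_width: 0.0855
finger_force: 0.0
clock: 2.3
position: [0.5213, -0.0002, 0.3289]
tool_rot: [-3.141, -0.001, 0.24]
force: [0.2, -1.1, 0.3]
grip_width: 0.0853
finger_force: 0.0
[ 0.20084947  0.3503876  -0.40331146  1.82704645  0.1608054   0.9955757
 -1.59882702] [ 0.22772659 -1.10754543  0.33738715]
```

```bash
python3 -m jog '[[[20,-20,10,0,0,0,1],[13.5,-13,20,0,0,0,1],[0,0,30,0,0,0,1],[0,0,0,0,0,0,1]]]'
python3 - <<'E'
from h import *
P=[bot.grab_frame(n) for n in("side","top")]
for p in P: print(red(p,[.546,.04,.13],26))
i=[cv2.resize(P[0]["img"][140:290,190:340],(400,400)),cv2.resize(P[1]["img"][100:250,240:390],(400,400))]
cv2.imwrite("pics/above.png",np.hstack(i)[:,:,::-1])
E
```

```text
clock: 2.7
position: [0.544, 0.0372, 0.266]
tool_rot: [-3.141, 0.005, 0.24]
force: [-0.3, 0.2, 0.0]
grip_width: 0.0855
finger_force: 0.0
(array([271.0581761 , 209.63679245]), array([258, 196,  27,  29, 636], dtype=int32))
(array([314.52896725, 173.9231738 ]), array([301, 155,  31,  37, 794], dtype=int32))
```

View pics/above.png

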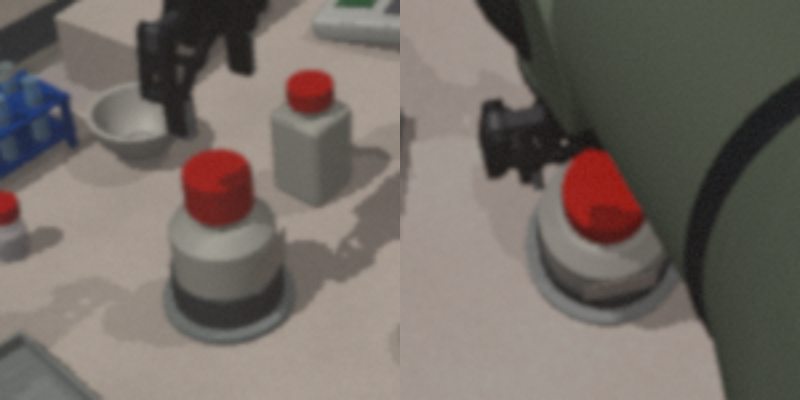

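```bash
python3 -m jog '[[[1,-1,25,0,0,0,1],[1.6,-1.4,30,0,0,0,1],[0,0,20,0,0,0,1],[0,0,4,0,0,0,1],[0,0,0,0,0,0,1]]]' 80;  python3 -m jog '[[[0,0,0,0,0,0,0],[0,0,0,0,0,0,0],[0,0,0,0,0,0,0],[0,0,0,0,0,0,0],[0,0,0,0,0,0,0]]]' 80
```

```text
clock: 3.3
position: [0.5476, 0.0396, 0.191]
tool_rot: [3.141, -0.001, 0.238]
force: [0.7, 0.1, -0.2]
grip_width: 0.0856
finger_force: 0.0
clock: 3.8
position: [0.5477, 0.04, 0.1909]
tool_rot: [3.141, -0.002, 0.239]
force: [-0.3, -0.3, 7.3]
grip_width: 0.054
finger_force: 82.5
```

```bash
python3 -m jog '[[[0,0,2,0,0,0,0],[0,0,2,0,0,0,0],[0,0,1,0,0,0,0],[0,0,0,0,0,0,0],[0,0,0,0,0,0,0]]]' 80; python3 -c "
from workcell import bot
s=bot.observe();print(s['qpos'],s['force'],s['moment'])"
```

```text
clock: 4.3
position: [0.5477, 0.04, 0.1861]
tool_rot: [3.141, -0.002, 0.239]
force: [-2.4, -0.5, 11.5]
grip_width: 0.054
finger_force: 82.9
[ 0.07550495  0.57863342 -0.3525537   1.88904788  0.2903529   0.72185165
 -1.77572083] [-2.41866127 -0.50967286 11.46336107] [ 0.09635236  0.45431598 -0.03156926]
```

```bash
python3 -m jog '[[[0,0,0.7,0,0,0,0],[0,0,0,0,0,-0.1,0],[0,0,0,0,0,-0.1,0],[0,0,0,0,0,-0.1,0],[0,0,0,0,0,0,0]]]' 80; python3 -c "
from workcell import bot
s=bot.observe();print(s['qpos'][6],s['force'],s['moment'])"
```

```text
clock: 4.8
position: [0.548, 0.0405, 0.1856]
tool_rot: [3.141, -0.003, 0.543]
force: [-1.6, 2.7, 12.7]
grip_width: 0.0539
finger_force: 83.2
-1.5282994814376996 [-1.62994487  2.70735494 12.69787273] [0.54895523 0.32449179 0.0021638 ]
```

Turning freely with the 12.7 N press held. Continuing to 63 degrees.

```bash
python3 -m jog '[[[0,0,0,0,0,-0.13,0],[0,0,0,0,0,-0.13,0],[0,0,0,0,0,-0.13,0],[0,0,0,0,0,-0.13,0],[0,0,0,0,0,0,0]]]' 80; python3 -m jog '[[[0,0,0,0,0,-0.13,0],[0,0,0,0,0,-0.13,0],[0,0,0,0,0,0,0]]]' 80; python3 -c "
from workcell import bot
s=bot.observe();print(s['qpos'][6],s['force'],s['moment'])"
```

```text
clock: 5.3
position: [0.5476, 0.0406, 0.1854]
tool_rot: [3.141, -0.002, 1.064]
force: [-3.1, 2.8, 12.7]
grip_width: 0.054
finger_force: 83.2
clock: 5.6
position: [0.5476, 0.0405, 0.1854]
tool_rot: [3.14, -0.001, 1.324]
force: [-3.1, 2.6, 13.4]
grip_width: 0.0538
finger_force: 83.3
-0.8822245855984898 [-3.06934178  2.57679541 13.44811069] [0.70328879 0.88676936 0.10184068]
```

```bash
python3 -m jog '[[[0,0,-3,0,0,0,0],[0,0,-3,0,0,0,0],[0,0,-3,0,0,0,0],[0,0,-2,0,0,0,0],[0,0,0,0,0,0,0]]]' 80; python3 -c "
from workcell import bot
s=bot.observe();print(s['qpos'][6],s['force'],s['moment'])"
```

```text
clock: 6.1
position: [0.5475, 0.0404, 0.1958]
tool_rot: [3.141, -0.001, 1.319]
force: [0.6, 5.1, 4.6]
grip_width: 0.0537
finger_force: 84.4
-0.8744862932732954 [0.58556247 5.05039706 4.57973422] [ 1.05730385 -0.04839256 -0.01936595]
```

```bash
python3 -m jog '[[[0,0,-4,0,0,0,0],[0,0,-4,0,0,0,0],[0,0,-5,0,0,0,0],[0,0,-5,0,0,0,0],[0,0,-5,0,0,0,0]]]' 80; python3 -m jog '[[[0,0,-10,0,0,0,0],[0,0,-15,0,0,0,0],[0,0,-20,0,0,0,0],[0,0,-20,0,0,0,0],[0,0,0,0,0,0,0]]]' 80
python3 - <<'E'
from h import *
s=bot.observe();print(s['qpos'],s['force'],s['moment'])
P=[bot.grab_frame(n) for n in("side","top")]
for p in P:
  for d in bot.spot_point("tray",p)[:1]: print(d)
i=[cv2.resize(P[0]["img"][110:290,180:360],(400,400)),cv2.resize(P[1]["img"][80:260,120:390],(400,267))]
i[1]=np.vstack([i[1],np.zeros((133,400,3),np.uint8)])
cv2.imwrite("pics/lift.png",np.hstack(i)[:,:,::-1])
E
```

```text
clock: 6.6
position: [0.5471, 0.0396, 0.2185]
tool_rot: [-3.141, 0.001, 1.318]
force: [-0.1, 0.5, 0.2]
grip_width: 0.0537
finger_force: 84.8
clock: 7.1
position: [0.548, 0.0402, 0.2865]
tool_rot: [3.138, -0.001, 1.319]
force: [0.7, 0.2, -1.1]
grip_width: 0.0537
finger_force: 84.9
[ 0.33327097  0.49990826 -0.70879512  1.79619731  0.38538732  0.98383491
 -0.78373762] [ 0.65494738  0.15792034 -1.14491498] [0.01474415 0.00189925 0.04954182]
{'xyz': [0.55, 0.0315, 0.2016], 'conf': 0.75}
{'xyz': [0.5596, 0.2936, 0.0051], 'conf': 0.72}
```

View pics/lift.png

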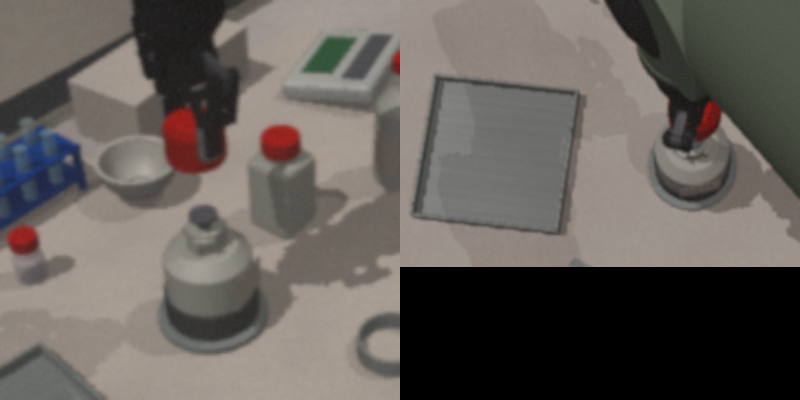

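The cap is gripped upright at (195,138) in the left panel and the bare neck shows below it, so it is off. Carrying it to the tray.

```bash
python3 -m jog '[[[25,-5,0,0,0,0,0],[41,-8,0,0,0,0,0],[41,-8,0,0,0,0,0],[41,-8,0,0,0,0,0],[41,-8,0,0,0,0,0]]]' 80;python3 -m jog '[[[38,-8,0,0,0,0,0],[20.5,-4.2,15,0,0,0,0],[0,0,30,0,0,0,0],[0,0,40,0,0,0,0],[0,0,30,0,0,0,0]]]' 80; python3 -m jog '[[[0,0,30,0,0,0,0],[0,0,20,0,0,0,0],[0,0,10,0,0,0,0],[0,0,5,0,0,0,0],[0,0,0,0,0,0,0]]]' 80
```

```text
clock: 7.8
position: [0.5582, 0.2337, 0.2826]
tool_rot: [-3.141, 0.001, 1.319]
force: [0.6, 0.1, -0.5]
grip_width: 0.0537
finger_force: 84.9
clock: 8.3
position: [0.5604, 0.2916, 0.1654]
tool_rot: [-3.14, 0.002, 1.319]
force: [0.1, 0.3, -1.0]
grip_width: 0.0541
finger_force: 84.9
clock: 8.8
position: [0.5612, 0.292, 0.1031]
tool_rot: [-3.141, 0.0, 1.319]
force: [-0.2, 0.2, 0.2]
grip_width: 0.0538
finger_force: 84.9
```

```bash
python3 -m jog '[[[0,0,5,0,0,0,0],[0,0,4,0,0,0,0],[0,0,2,0,0,0,0],[0,0,1,0,0,0,0],[0,0,0,0,0,0,0]]]' 80; python3 -m jog '[[[0,0,1,0,0,0,0],[0,0,1,0,0,0,0],[0,0,0,0,0,0,0]]]' 80
```

```text
clock: 9.3
position: [0.5613, 0.2919, 0.0912]
tool_rot: [3.142, -0.0, 1.319]
force: [0.4, -0.2, -0.5]
grip_width: 0.0536
finger_force: 84.9
clock: 9.6
position: [0.5612, 0.2918, 0.0891]
tool_rot: [-3.142, 0.0, 1.319]
force: [-0.1, -0.6, -0.2]
grip_width: 0.0539
finger_force: 84.9
```

```bash
python3 -m jog '[[[0,0,1,0,0,0,0],[0,0,0,0,0,0,0]]]' 80; python3 -m jog '[[[0,0,0.5,0,0,0,0],[0,0,0,0,0,0,0]]]' 80
```

```text
clock: 9.8
position: [0.5614, 0.292, 0.0884]
tool_rot: [3.141, -0.0, 1.319]
force: [-1.0, -0.8, 3.6]
grip_width: 0.0535
finger_force: 85.4
clock: 10.0
position: [0.5613, 0.292, 0.0883]
tool_rot: [3.141, -0.0, 1.319]
force: [-2.2, -1.8, 10.7]
grip_width: 0.054
finger_force: 86.4
```

Contact is at 0.0884, as predicted. I'll ease off, open slowly and retreat.

```bash
python3 -m jog '[[[0,0,-0.5,0,0,0,0],[0,0,0,0,0,0,0.7],[0,0,0,0,0,0,0.85],[0,0,0,0,0,0,1],[0,0,0,0,0,0,1]]]' 20; python3 -m jog '[[[0,0,0,0,0,0,1],[0,0,0,0,0,0,1]]]'; python3 -m jog '[[[0,0,-5,0,0,0,1],[0,0,-15,0,0,0,1],[0,0,-30,0,0,0,1],[0,0,-40,0,0,0,1],[0,0,-40,0,0,0,1]]]';  python3 -m jog '[[[0,0,-20,0,0,0,1],[0,0,0,0,0,0,1],[0,0,0,0,0,0,1]]]'
python3 - <<'E'
from h import *
P=[bot.grab_frame(n) for n in("side","top")]
C=[]
for p in P:
  c,s=red(p,[.561,.292,.022],35);C.append(c);print(c,s)
f=lambda v:np.r_[hullc(P[0],*v)[0]-C[0],hullc(P[1],*v)[0]-C[1]]
r=least_squares(f,[.561,.292,.004]);print(r.x,r.fun)
i=[cv2.resize(P[0]["img"][170:380,100:310],(400,400)),cv2.resize(P[1]["img"][80:280,100:300],(400,400))]
cv2.imwrite("pics/placed.png",np.hstack(i)[:,:,::-1])
E
```

```text
clock: 10.5
position: [0.5613, 0.2919, 0.0881]
tool_rot: [-3.142, -0.0, 1.319]
force: [-0.1, 0.2, 0.0]
grip_width: 0.0854
finger_force: 0.0
clock: 10.7
position: [0.5612, 0.2919, 0.0882]
tool_rot: [-3.141, 0.0, 1.319]
force: [-0.4, 0.1, 0.0]
grip_width: 0.0855
finger_force: 0.0
clock: 11.2
position: [0.5609, 0.292, 0.2207]
tool_rot: [-3.141, -0.0, 1.319]
force: [2.1, -0.1, -0.1]
grip_width: 0.0855
finger_force: 0.0
clock: 11.5
position: [0.5613, 0.2918, 0.2392]
tool_rot: [3.141, -0.001, 1.319]
force: [0.6, -0.8, 0.8]
grip_width: 0.086
finger_force: 0.0
[185.08056266 308.64961637] [170 293  31  33 782]
[181.21644295 182.68791946] [168 166  28  32 596]
[0.55629556 0.29287045 0.013117  ] [-0.30457544 -0.2546083   0.08928365  0.29259587]
```

View pics/placed.png

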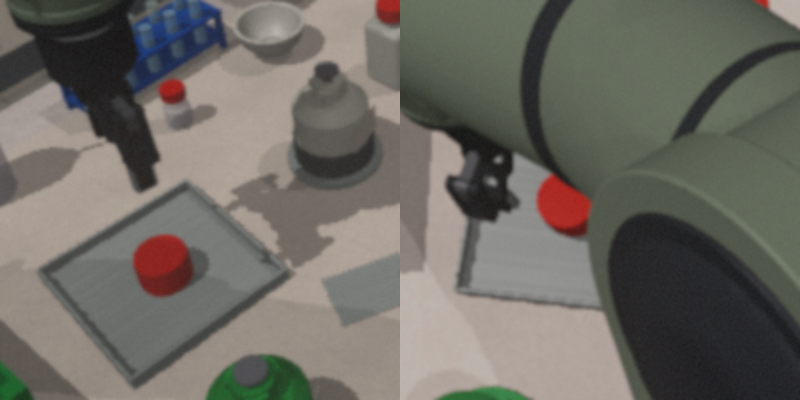

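The cap stands upright in the middle of the tray at (162,265) in the left panel, the gripper is clear of it, and the jar is open. Handing in.

```bash
python3 -c "
from workcell import bot
print(bot.job_done())"
```

```text
the job is handed in; nothing more can be done
None
```

The jar is open: its cap was pressed, turned about 62° counter-clockwise, lifted off and set upright in the steel tray. I handed the job in with the arm clear, after about 11.6 s of the 45 s allowed.

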